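# Close up the serviced pantry water filter

## Robot

A 6-joint arm with a two-finger parallel gripper is mounted at the origin on the work surface. World frame = base frame: x ahead of the robot, y to its left, z up, the work surface at z = 0. Lengths are in mm, angles in rad, forces in N, time in s.
With the tool pointing down it reaches from about 350 to 975 mm from the base axis. Payload 17.4 kg.
Tool frame: the origin (TCP) lies midway between the tips of the shut fingers; the grasp point (between the pads) lies 19 mm behind it; z points along the fingers, y is the line along which they close (so a half turn about z gives the same grasp; the last joint's range is limited). The gripper opens to 85 mm and grips with 20 to 120 N. Pads are 22 mm wide; open, the fingers measure 114 mm over their backs; the gripper's body (76 mm by 85 mm) begins 54 mm behind the grasp point. The pads swing forward as they close: fully open they stand 13 mm farther back than shut.
Start: joints at [-1.177, 0.116, 1.442, -0, 1.584, -0.038], TCP at [282.483, -613.054, 231.303] pointing down, gripper open.
Joint ranges: [-2.83, 2.83], [-0.83, 2.19], [0.07, 2.5], [-1.14, 4.28], [0.01, 3], [-2.97, 2.97]. Speed limits (rad/s): [1.89, 1.89, 2.22, 3.14, 3.14, 3.14].

## Interface

Orientations are given as a unit quaternion [w, x, y, z].
In Python, from workcell import env gives the robot as it stands.
- The arm moves only by the tool step_arm, never from a script. Its arguments are lists of equal length, an entry for each row: "travel": the shift along the world's x, y, z in mm, a list of three; "roll": the turn about the world's z in rad; "gripper": the closure, from -1 (fully open) to 1 (shut). A call has 1 to 8 rows; each row shifts and turns the commanded pose from where the row before left it; what a row does not reach is not made up. A row lasts 1/12 s, in which the tool goes at most 41.7 mm and 7.16 degrees, less where a joint would pass 70% of its speed; a pose out of reach is approached as far as the arm can. A call with a gripper value outside its range is refused whole. The fingers move at their own pace and stop on an object; the grip force is fixed at half the most. Time passes only in rows, so rows that do not move let the fingers close. It gives the time, the measured TCP pose, the force, the opening and the grip force at its end, in the units of the state.
- env.get_obs(): the state, without advancing time (a new reading comes with each control period).
- env.grab_frame(name): name is "scene" or "top" or "wrist"; returns the picture (384x512x3 uint8, red, green, blue); there is no depth.
- env.camera_info(name): a dict with "vfov" (degrees; the focal length in pixels is half the picture's height over the tangent of half this angle, whatever the lens; pixels are square), "cx", "cy" (the principal point, pixels), "rvec" (rotation vector, rad) and "tvec" (3), from world to camera coordinates, as OpenCV has them. Camera axes: x right, y down, z forward; pixel columns grow to the right and rows downward; lengths in mm; the calibration is good to about 2 mm. A picture is of the moment at which its call begins: read the wrist's pose just before it. camera_info takes no time and is no camera call; for the wrist camera it gives the pose at the moment of the call.
- env.hand_in(): hands the job in; it is judged then, once.
The state is a dict: "t": time; "joint_positions": joint angles; "qd": joint speeds; "joint_torque": joint torques, N m; "tool_pos": TCP position; "eef_rot": TCP orientation; "contact_force": force on the tool from outside, world axes, zero at the start; "moment": the same for the moment, N m; "width": finger opening in mm; "grip_force": force on a finger pad.
Only numpy, scipy, OpenCV 4.12 (cv2) and the standard library are available. Lean on these libraries where they do the work, as an engineer would, in place of code of your own. Each camera call takes 0.05 s, during which the arm holds its last target. There are 200 camera calls.

## Task

The water filter on the counter has just had its new cartridge: turn its reminder dial back (anticlockwise seen from above) to its zero stop, then put the loose cap on the filter's neck, press it down until it clicks over the bumps and keep pressing firmly so that it stays pushed down into its springy seal. The program finishes while the gripper is still holding the cap pressed down like that: do not let go or ease off. Leave the jar, the mug and the soap bottle standing where they are.

Things in the scene. Friction and masses are not known exactly. Their poses are not given: they have to be found in the camera images.
- unit: The water filter, a grey box 140 mm (its x) by 260 mm (its y) by 70 mm high with a flat steel deck, fixed to the counter, louvred side towards the robot. Origin: centre of its underside. It is turned about the vertical by up to 0.45 rad. On the deck, 60 mm to its +y from the middle, is the dial; 60 mm to its -y the neck.
- dial (a joint): Reminder dial, rad: 0 at its hard zero stop, growing clockwise seen from above; starts between 0.5 and 1.3. At zero its bar lies along the unit's x, pointer end towards the unit's +x at the long black mark on the deck: the bar's direction is the unit's yaw minus this value. Light friction (0.05 N m); stays where it is left.
- dial_grip (a point): Point on the dial's vertical axis at the height to grip, 26 mm above the deck. The dial is a grey disc 48 mm across and 4 mm thick with an upright grip bar on it: 40 mm long, 12 mm thick, its top 31 mm above the deck. This point's x axis runs along the bar towards the pointer end.
- neck (a point): Foot of the neck, on its vertical axis at deck height (70 mm above the counter); z up. The neck is a white upright stud 24 mm in diameter up to 27 mm, then tapering to a 14 mm tip 33 mm above the deck. Four round sprung bumps stand out 4.5 mm from its sides, their middles 18.5 mm above the deck.
- neck_tip (a point): Top of the neck, 33 mm above the deck. A cap set on loosely rests on the bumps, its underside about 22 mm above the deck; pushing it past them takes some 10 to 15 N, and the force falls away suddenly (the click) at about 17 mm; the bumps then draw it down by themselves onto the seal, at about 9 mm. Only then press on, into the seal.
- seal: Black rubber seal ring, 42 mm across, 5 mm thick, round the neck; origin: centre of its underside, 4 mm above the deck when free, top at 9 mm. It is springy straight down: 4 N per mm, up to 5 mm, then solid. To be held down by about 2 to 3 mm (8 to 12 N).
- cap: The loose cap: a round grey ribbed plastic cap 44 mm in diameter and 36 mm high, flat top with a small dark disc in the middle, 50 g, standing open side down on the counter. Origin: centre of its underside; z up. Hollow: a lip 28 mm wide inside at the mouth, 6 mm high, wider above, 31 mm deep. Any yaw fits. It can be gripped across its sides.
- jar: Bystander: low glass jar with a steel lid, 60 mm in diameter, 60 mm high, wider and taller than the cap. Origin: centre of its underside. It and the cap may stand in each other's places.
- mug: Bystander: white mug, 80 mm wide, 90 mm high. Origin: centre of its underside.
- soap: Bystander: amber soap bottle, 60 mm in diameter, 160 mm high. Origin: centre of its underside.

How it is judged:
By the outcome, as a careful person would: the job done as asked, in the order asked, and still so for the second after the job is handed in, while the arm keeps its last pose, push and grip.
It also fails if it takes over 64 s, if anything falls off the work surface, if the arm or the gripper's body presses on something with over 40 N, if the wrist force passes 120 N, or if a joint passes its speed limit or range.

## Working session

There is one attempt and no reset: what is moved stays moved. The work goes in short steps, Python scripts to look and compute and a tool call to move; the robot and the scene stay as the last step left them, time stands still between calls to the robot, and variables do not carry over. Pictures are saved under pics/ and viewed, at most 10 in all, crops included, and the job is handed in when it is done.

Besides the shell and the picture viewer there is one more tool, called after ">>>" as a command line: name --pt "numbers of a row" for each row, then --argument value for the rest. step_arm: Moves the arm, as the interface text tells. Its arguments: {"type":"object","properties":{"travel":{"type":"array"},"roll":{"type":"array"},"gripper":{"type":"array"}},"required":["travel","roll","gripper"]}

```bash
mkdir -p pics; cat > h.py <<'E'
import numpy as np, cv2
from workcell import env
def cam(n):
    c=env.camera_info(n); f=192/np.tan(np.radians(c["vfov"])/2)
    K=np.array([[f,0,c["cx"]],[0,f,c["cy"]],[0,0,1]]); R=cv2.Rodrigues(np.array(c["rvec"],float))[0]
    return K,R,np.array(c["tvec"],float).ravel()
def ray(c,uv,z):
    K,R,t=c; d=R.T@np.linalg.inv(K)@np.array([uv[0],uv[1],1.]); o=-R.T@t
    return o+d*(z-o[2])/d[2]
def proj(c,p):
    K,R,t=c; q=(K@(R@np.atleast_2d(p).T+t[:,None])).T; return q[:,:2]/q[:,2:]
def save(n,img): cv2.imwrite("pics/"+n,img[...,::-1])
E
python3 - <<'E'
from h import *
a=env.grab_frame("top");b=env.grab_frame("scene")
save("top0.png",a);save("scene0.png",b)
print(env.camera_info("top"),env.camera_info("scene"),env.get_obs())
E
```

```text
{'vfov': 45.63597152304966, 'cx': 253.78976379464848, 'cy': 190.24214917761367, 'rvec': array([ 2.16789787, -2.13823997,  0.11620474]), 'tvec': array([  -9.73601832,  523.45821888, 1479.43373957])} {'vfov': 47.3236177777306, 'cx': 255.84904034159936, 'cy': 198.3002117760969, 'rvec': array([ 2.05158363,  0.63397448, -0.36007428]), 'tvec': array([-419.91266998,  -66.55064481, 1488.94033083])} {'t': 0.1, 'joint_positions': array([-1.17679083e+00,  1.16436594e-01,  1.44218971e+00, -2.55401568e-05,
        1.58409835e+00, -3.78019768e-02]), 'qd': array([-0.00040583, -0.0009228 , -0.00270466, -0.00035625, -0.00081503,
        0.00068526]), 'joint_torque': array([ 2.55107894e-03, -7.33666277e+01, -6.33788395e+01, -1.84442243e-06,
        5.24060597e-03, -4.14581086e-05]), 'tool_pos': array([ 282.40476461, -612.86807558,  230.64242131]), 'eef_rot': array([-5.54788589e-04,  9.76783064e-01,  2.14230077e-01, -1.12841271e-04]), 'contact_force': array([-0.08453652, -0.41124159,  1.21058394]), 'moment': array([ 0.02473039, -0.04968539,  0.00350519]), 'grip_force': 0.0, 'width': 85.68942220684875}
```

View pics/top0.png

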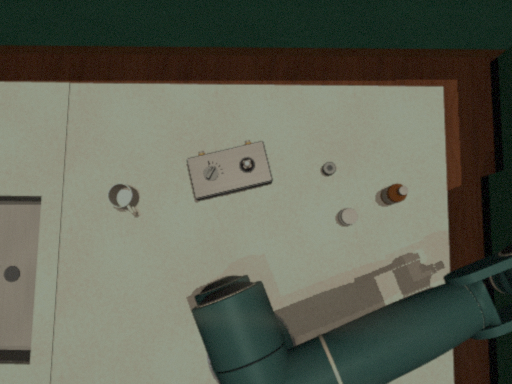

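View pics/scene0.png

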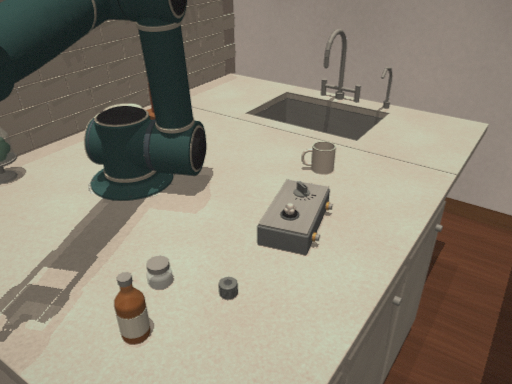

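The top view shows the dial at about (211,172), the neck at (248,164), the cap at (328,168), the jar at (347,216), the mug at (124,196) and the soap at (396,192). Next I'll enlarge the unit and cap areas and compute positions.

```bash
python3 - <<'E'
from h import *
c=cam("top")
for n,uv,z in [("dial",(211,172),101),("neck",(247.5,163.5),103),("cap",(328.5,168),36),("jar",(347,216),60)]: print(n,ray(c,uv,z).round(1))
for uv in [(187,158),(264.5,142),(271.5,182),(196,198)]: print("corner",ray(c,uv,70).round(1))
a=cv2.imread("pics/top0.png")[130:210,180:345]
cv2.imwrite("pics/top0c.png",cv2.resize(a,None,fx=4.8,fy=4.8,interpolation=cv2.INTER_CUBIC))
E
```

```text
dial [571.7 133.3 101. ]
neck [600.2  17.7 103. ]
cap [ 600.5 -249.1   36. ]
jar [ 440.5 -304.1   60. ]
corner [621.9 216.2  70. ]
corner [678.1 -35.7  70. ]
corner [546.5 -59.9  70. ]
corner [491.3 182.9  70. ]
```

View pics/top0c.png

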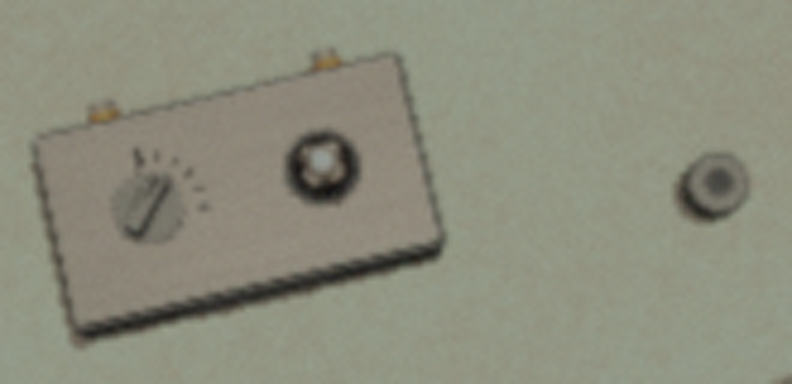

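Crop scaled back to full pixels: the dial disc is at (211.0,173.1), the seal centre at (247.3,164.8) and the cap at (329,168). The unit's yaw is about 0.24. The bar points about -0.57, so the dial reads about 0.81. The dial–neck distance comes to 119 mm (should be 120), so the fix holds. I'll move above the dial.

>>> step_arm --pt "12 31 2" --pt "12 31 2" --pt "12 31 2" --pt "12 31 2" --pt "12 31 2" --pt "12 31 2" --pt "12 31 2" --pt "12 31 2" --roll '[0.089,0.089,0.089,0.089,0.089,0.089,0.089,0.089]' --gripper '[-1,-1,-1,-1,-1,-1,-1,-1]'

```text
t: 0.77
tool_pos: [378.6, -363.5, 247.1]
eef_rot: [-0.0, 0.84, 0.543, -0.0]
contact_force: [0.5, -0.0, 0.5]
width: 85.3
grip_force: 0.0
```

>>> step_arm --pt "12 31 2" --pt "12 31 2" --pt "12 31 2" --pt "12 31 2" --pt "12 31 2" --pt "12 31 2" --pt "12 31 2" --pt "12 31 2" --roll '[0.089,0.089,0.089,0.089,0.089,0.089,0.089,0.089]' --gripper '[-1,-1,-1,-1,-1,-1,-1,-1]'

```text
t: 1.43
tool_pos: [474.6, -115.4, 263.3]
eef_rot: [-0.0, 0.598, 0.802, -0.0]
contact_force: [0.2, 0.2, 0.6]
width: 85.2
grip_force: 0.0
```

>>> step_arm --pt "12 31 2" --pt "12 31 2" --pt "12 31 2" --pt "12 31 2" --pt "12 31 2" --pt "12 31 2" --pt "12 31 2" --pt "0 0 0" --roll '[0.089,0.089,0.089,0.089,0.089,0.089,0.089,0.0]' --gripper '[-1,-1,-1,-1,-1,-1,-1,-1]'

```text
t: 2.1
tool_pos: [559.4, 104.2, 276.7]
eef_rot: [-0.001, 0.321, 0.947, 0.0]
contact_force: [-0.2, -0.6, 0.5]
width: 85.6
grip_force: 0.0
```

```bash
python3 - <<'E'
from h import *
o=env.get_obs();print(o["t"],o["tool_pos"],o["eef_rot"],o["joint_positions"],o["contact_force"])
c=cam("wrist");a=env.grab_frame("wrist");save("w1.png",a);np.savez("w1.npz",K=c[0],R=c[1],t=c[2])
print(-c[1].T@c[2], proj(c,[[571,133,101],[600,18,103]]))
E
```

```text
2.1 [559.43744382 104.18473595 276.70555107] [-5.66230790e-04  3.21068627e-01  9.47055697e-01  3.49548077e-04] [ 1.38718512e-01 -1.22877638e-01  1.60704915e+00  1.13742508e-03
  1.65811917e+00 -7.78263585e-01] [-0.18964234 -0.63904271  0.47024978]
[500.37477022 151.50714359 419.07487454] [[277.55380966 171.98476271]
 [213.03934954 249.84362833]]
```

View pics/w1.png

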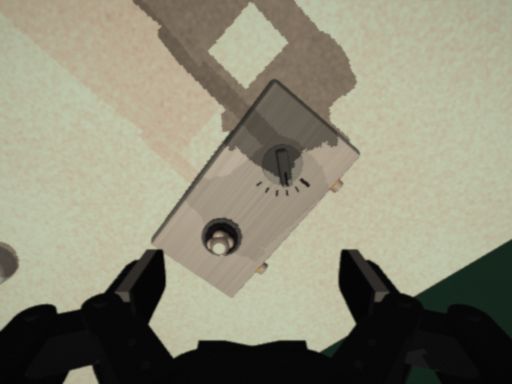

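The wrist view shows the dial disc at about (282,165), with the bar running from (280,151) to the pointer end at (286,186). The seal centre is at about (221,237), and the deck corners are at (275,80), (359,153), (233,297) and (153,240). I'll fit the unit pose to these.

```bash
cat > fit.py <<'E'
from h import *
from scipy.optimize import least_squares
f=np.load("w1.npz");c=(f["K"],f["R"],f["t"])
for n,uv,z in [("disc",(282,165),74),("neckseal",(221,237),79),("tip",(220,246),103),("barA",(280.5,151),101),("barB",(286,186),101)]: print(n,ray(c,uv,z).round(1))
def pts(p):
    x,y,w=p; L=np.array([[-70,130,70],[70,130,70],[70,-130,70],[-70,-130,70],[0,60,74],[0,-60,79]],float)
    Rz=np.array([[np.cos(w),-np.sin(w),0],[np.sin(w),np.cos(w),0],[0,0,1]]); return L@Rz.T+[x,y,0]
def go(c,obs):
    r=least_squares(lambda p:(proj(c,pts(p))-obs).ravel(),[585,75,.24],loss="soft_l1"); p=r.x
    print(p,r.fun.reshape(-1,2).round(1).tolist(),"dial/neck",pts(p)[4:].round(1).tolist())
go(c,np.array([[275,80],[359,153],[233,297],[153,240],[282,165],[221,237]]))
k=lambda u,v:[180+u/4.8,130+v/4.8]
go(cam("top"),np.array([k(35,140),k(397,55),k(442,240),k(78,325),k(149,207),k(323,167)]))
A=env.grab_frame("wrist")[135:275,170:320]; cv2.imwrite("pics/w1c.png",cv2.resize(A[...,::-1],None,fx=4,fy=4,interpolation=cv2.INTER_CUBIC))
E
python3 fit.py
```

```text
disc [573.4 140.5  74. ]
neckseal [599.9  27.1  79. ]
tip [601.1  27.7 103. ]
barA [554.4 148.9 101. ]
barB [589.5 131.1 101. ]
[5.86667117e+02 8.43015574e+01 2.45558832e-01] [[-0.1, -6.9], [7.3, 0.1], [-1.0, 4.0], [-7.2, 3.2], [0.7, -1.9], [0.1, 1.2]] dial/neck [[572.1, 142.5, 74.0], [601.3, 26.1, 79.0]]
[585.70796406  77.08554052  -0.72194793] [[-1.8, -0.3], [-48.0, -13.8], [1.6, 0.2], [48.2, 14.6], [4.7, -16.1], [-4.3, 16.6]] dial/neck [[625.4, 122.1, 74.0], [546.1, 32.1, 79.0]]
```

View pics/w1c.png

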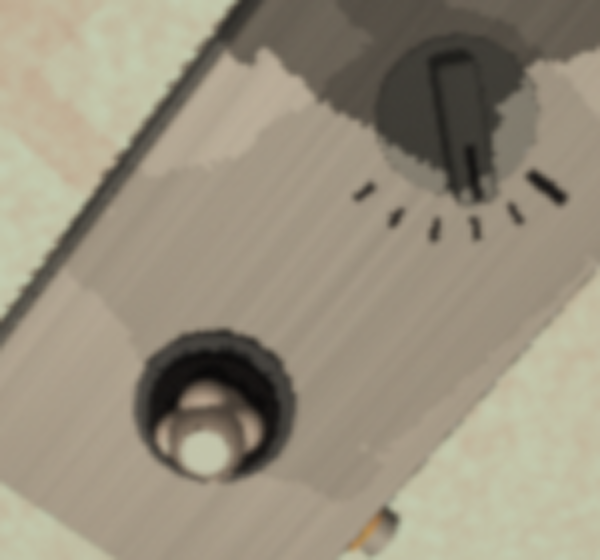

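The top corner order was wrong in that fit, and the arm was still settling when the wrist picture was taken. I'll take a still picture, correct the order and allow for lens distortion (k1).

```bash
cat > fit2.py <<'E'
from h import *
from scipy.optimize import least_squares
o=env.get_obs();print(o["t"],o["tool_pos"],abs(o["qd"]).max())
c=cam("wrist");a=env.grab_frame("wrist");save("w2.png",a);np.savez("w2.npz",K=c[0],R=c[1],t=c[2]);print(c[0][:2].round(1).tolist(),-c[1].T@c[2])
L=np.array([[-70,130,70],[70,130,70],[70,-130,70],[-70,-130,70],[0,60,74],[0,-60,79]],float)
def pts(p):
    x,y,w=p[:3]; Rz=np.array([[np.cos(w),-np.sin(w),0],[np.sin(w),np.cos(w),0],[0,0,1]]); return L@Rz.T+[x,y,0]
def pd(c,P,k): return cv2.projectPoints(P,cv2.Rodrigues(c[1])[0],c[2],c[0],np.array([k,0,0,0.]))[0][:,0]
def go(c,obs):
    r=least_squares(lambda p:(pd(c,pts(p),p[3])-obs).ravel(),[585,75,.24,0],loss="soft_l1",x_scale=[1,1,.01,.1]); p=r.x
    print(p.round(3),(pd(c,pts(p),p[3])-obs).round(1).tolist(),"dial/neck",pts(p)[4:].round(1).tolist())
k=lambda u,v:[180+u/4.8,130+v/4.8]
go(cam("top"),np.array([k(78,325),k(35,140),k(397,55),k(442,240),k(149,207),k(323,167)]))
w=lambda u,v:[170+u/4,135+v/4]
go(c,np.array([[275,80],[359,153],[233,297],[153,240],w(456,117),w(215,404)]))
g=cv2.resize(a[...,::-1],None,fx=1.5,fy=1.5,interpolation=cv2.INTER_CUBIC);cv2.imwrite("pics/w2b.png",g)
E
python3 fit2.py
```

```text
2.2 [558.47908664 100.84356925 276.65999485] 0.03548223581535366
[[296.5, 0.0, 251.7], [0.0, 296.5, 197.5]] [499.825127   148.83140911 418.99173011]
[ 5.87485e+02  7.96700e+01  2.41000e-01 -1.64200e+00] [[-0.5, 0.9], [0.9, -0.4], [-0.2, -0.9], [0.4, 0.8], [0.2, 0.1], [-0.7, -0.3]] dial/neck [[573.1, 137.9, 74.0], [601.8, 21.4, 79.0]]
[ 5.85491e+02  8.27270e+01  2.40000e-01 -3.57000e-01] [[-0.4, 0.1], [1.5, 1.6], [1.3, -1.4], [-0.3, 0.0], [-0.1, -2.0], [-0.9, 0.9]] dial/neck [[571.2, 141.0, 74.0], [599.8, 24.4, 79.0]]
```

View pics/w2b.png

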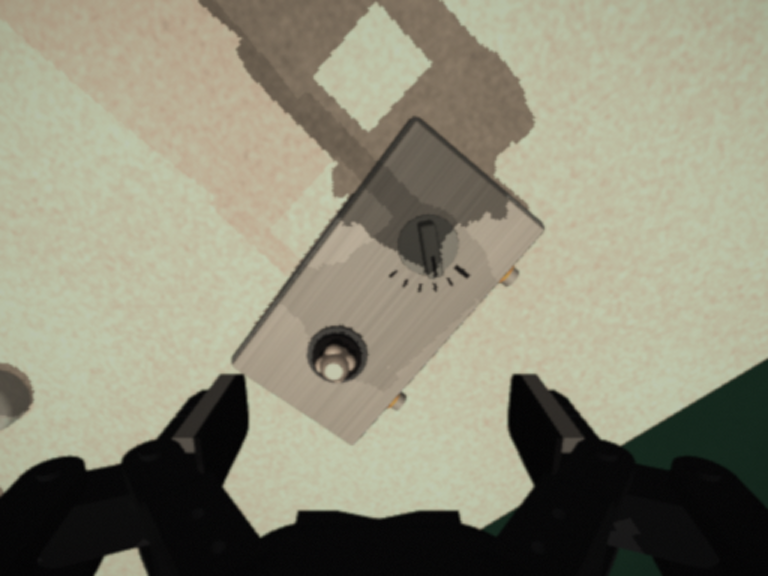

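In the still view (1.5x scale), the deck corners are at (415,118), (545,228), (352,444) and (232,362). The disc is at (428,244), the seal at (337,354), and the bar top runs from (426,226) to (434,268).

```bash
cat > fit3.py <<'E'
import re
src=open("fit2.py").read().split("\n")
exec("\n".join(l for l in src if l.startswith(("from","L=","def","    "))))
f=np.load("w2.npz");c=(f["K"],f["R"],f["t"])
obs=np.array([[415,118],[545,228],[352,444],[232,362],[428,244],[337,354.]])/1.5
go(c,obs)
k=-0.3
for n,q,z in [("barA",(426,224),101),("barB",(434,270),101),("disc",(428,244),74),("tip",(333,369),103)]:
    u=cv2.undistortPoints(np.array([[q]],float)/1.5,c[0],np.array([k,0,0,0.]),P=c[0])[0,0]; print(n,ray(c,u,z).round(1))
u=cv2.undistortPoints(np.array([[[329.,168]]]),cam("top")[0],np.array([-.3,0,0,0.]),P=cam("top")[0])[0,0];print("cap",ray(cam("top"),u,36).round(1))
E
python3 fit3.py
```

```text
[ 5.86585e+02  8.48150e+01  2.45000e-01 -3.04000e-01] [[-0.4, -0.2], [-0.2, 1.4], [1.6, 0.2], [-1.0, -0.7], [0.3, -1.0], [0.1, 0.8]] dial/neck [[572.0, 143.0, 74.0], [601.1, 26.6, 79.0]]
barA [554.3 150.1 101. ]
barB [585.4 134.6 101. ]
disc [572.7 142.   74. ]
tip [601.3  24.9 103. ]
cap [ 601.2 -253.    36. ]
```

The wrist fit with k1≈-0.3 is consistent to about 1 px: dial (572,142), neck (601,26). I'll go above the dial, lower and aligned with the bar, then check.

>>> step_arm --pt "2 7 -18" --pt "2 7 -18" --pt "2 7 -18" --pt "2 7 -18" --pt "3 7 -18" --pt "3 6 -18" --pt "0 0 0" --pt "0 0 0" --roll '[0.03,0.03,0.03,0.03,0.03,0.02,0,0]' --gripper '[-1,-1,-1,-1,-1,-1,-1,-1]'

```text
t: 2.92
tool_pos: [572.0, 140.0, 169.0]
eef_rot: [-0.001, 0.245, 0.97, -0.0]
contact_force: [0.4, -0.1, 0.8]
width: 85.5
grip_force: 0.0
```

```bash
python3 - <<'E'
from h import *
o=env.get_obs();print(o["t"],o["tool_pos"],o["eef_rot"],abs(o["qd"]).max())
c=cam("wrist");a=env.grab_frame("wrist");np.savez("w3.npz",K=c[0],R=c[1],t=c[2])
D=np.array([-.3,0,0,0]);u=cv2.undistort(a,c[0],D);save("w3u.png",u)
P=proj(c,[[572,142,101],[572,142,74],[601,26,79],[601,26,103]]);print(P.round(1))
g=cv2.resize(u[...,::-1],None,fx=1.5,fy=1.5,interpolation=cv2.INTER_CUBIC)
cv2.imwrite("pics/w3b.png",g)
E
```

```text
2.9167 [572.04942869 139.97129412 169.00645461] [-6.31950929e-04  2.44902319e-01  9.69547474e-01 -3.86921878e-04] 0.03245149107413822
[[251.6 211. ]
 [251.7 200.2]
 [153.7 287. ]
 [144.4 303.9]]
```

View pics/w3b.png

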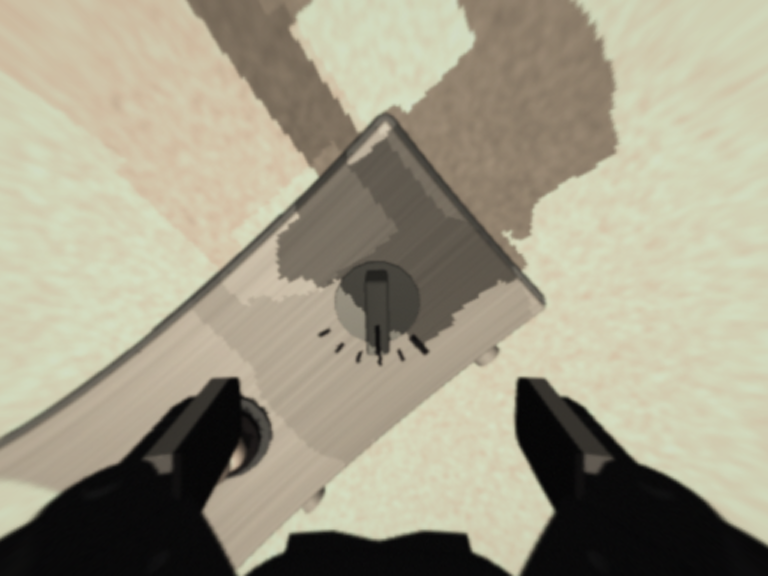

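The disc is at (251.3,201.3), within 1 px of the prediction, and the bar stands upright in the image, so it's aligned with the fingers. That makes the dial about 0.74. I'll descend and grip.

>>> step_arm --pt "0 1 -25" --pt "0 1 -25" --pt "0 0 -20" --pt "0 0 -12" --pt "0 0 -7" --pt "0 0 0" --pt "0 0 0" --pt "0 0 0" --roll '[0,0,0,0,0,0,0,0]' --gripper '[-1,-1,-1,-1,-1,-1,1,1]'

```text
t: 3.63
tool_pos: [573.2, 143.0, 81.9]
eef_rot: [0.001, 0.244, 0.97, 0.0]
contact_force: [-0.1, -0.3, 0.8]
width: 63.6
grip_force: 0.0
```

>>> step_arm --pt "0 0 0" --pt "0 0 0" --pt "0 0 0" --pt "0 0 0" --pt "0 0 0" --pt "0 0 0" --roll '[0,0,0,0,0,0]' --gripper '[1,1,1,1,1,1]'

```text
t: 4.13
tool_pos: [571.2, 140.5, 81.0]
eef_rot: [-0.001, 0.244, 0.97, -0.003]
contact_force: [-20.7, -24.8, 17.6]
width: 10.5
grip_force: 59.6
```

Gripped, but with a sideways load: the dial sits about 2–3 mm further towards -x,-y. I'll relieve it.

>>> step_arm --pt "-1 -1.5 1" --pt "-0.5 -1 1" --pt "0 0 0" --roll '[0,0,0]' --gripper '[1,1,1]'

```text
t: 4.38
tool_pos: [570.8, 140.0, 81.4]
eef_rot: [-0.0, 0.244, 0.97, -0.0]
contact_force: [4.7, -2.8, -10.5]
width: 10.4
grip_force: 59.7
```

>>> step_arm --pt "0 0 -0.8" --pt "0 0 0" --pt "0 0 0" --pt "0 0 0" --pt "0 0 0" --pt "0 0 0" --pt "0 0 0" --pt "0 0 0" --roll '[0.05,0.1,0.1,0.1,0.1,0.1,0.05,0]' --gripper '[1,1,1,1,1,1,1,1]'

```text
t: 5.05
tool_pos: [570.6, 138.7, 81.3]
eef_rot: [-0.001, -0.055, 0.998, -0.002]
contact_force: [-4.3, -15.9, 1.8]
width: 10.6
grip_force: 61.6
```

```bash
cat > st.py <<'E'
from h import *
o=env.get_obs();q=o["eef_rot"];print(o["t"],o["tool_pos"].round(2),"yaw",2*np.arctan2(q[2],q[1]),o["contact_force"].round(1),o["moment"].round(2),o["joint_positions"].round(3),o["width"])
E
python3 st.py
```

```text
5.05 [570.59 138.67  81.32] yaw 3.252079196041389 [ -4.3 -15.9   1.8] [-2.7   0.64  0.  ] [ 0.197  0.009  1.802 -0.003  1.333 -1.484] 10.55180496461191
```

>>> step_arm --pt "0 -1 0" --pt "-0.3 -0.5 0" --pt "0 0 0" --pt "0 0 0" --roll '[0.03,0.03,0.03,0]' --gripper '[1,1,1,1]'

```text
t: 5.38
tool_pos: [570.6, 138.3, 81.3]
eef_rot: [-0.0, -0.099, 0.995, -0.001]
contact_force: [0.3, -7.1, -2.1]
width: 10.6
grip_force: 61.1
```

```bash
python3 st.py
```

```text
5.3833 [570.57 138.25  81.31] yaw 3.34055705766365 [ 0.3 -7.1 -2.1] [-1.06  0.02  0.04] [ 1.950e-01  8.000e-03  1.803e+00 -1.000e-03  1.332e+00 -1.575e+00] 10.591070842696727
```

>>> step_arm --pt "0 0 0" --pt "0 0 0" --pt "0 0 0" --roll '[0.03,0.03,0]' --gripper '[1,1,1]'

```text
t: 5.63
tool_pos: [570.6, 138.2, 81.3]
eef_rot: [-0.0, -0.129, 0.992, -0.001]
contact_force: [0.3, -7.2, -2.0]
width: 10.6
grip_force: 61.3
```

```bash
python3 st.py
```

```text
5.6333 [570.56 138.15  81.29] yaw 3.4001178276171222 [ 0.3 -7.2 -2. ] [-1.23 -0.02 -0.49] [ 1.950e-01  8.000e-03  1.803e+00 -1.000e-03  1.332e+00 -1.634e+00] 10.587003529367808
```

>>> step_arm --pt "0 -0.7 0" --pt "0 0 0" --pt "0 0 0" --roll '[0.02,0.02,0]' --gripper '[1,1,1]'

```text
t: 5.88
tool_pos: [570.6, 138.1, 81.3]
eef_rot: [-0.0, -0.148, 0.989, -0.0]
contact_force: [-0.4, -4.1, -2.5]
width: 10.3
grip_force: 70.2
```

```bash
python3 st.py
```

```text
5.8833 [570.58 138.05  81.35] yaw 3.4395837794052815 [-0.4 -4.1 -2.5] [-0.53  0.07 -1.4 ] [ 0.194  0.007  1.803 -0.     1.332 -1.675] 10.31881153976037
```

The moment climbs steeply to -1.4 N m at yaw ≈0.26, so the dial is on its zero stop. Touch puts the dial axis at about (573.7,138.4), which matches the top-camera fit and puts the neck at about (602.5,22). I'll ease the twist, open and lift.

>>> step_arm --pt "0 -0.4 0" --pt "0 0 0" --pt "0 0 0" --pt "0 0 0" --pt "0 0 0" --pt "0 0 15" --pt "0 0 30" --pt "0 0 30" --roll '[-0.03,0,0,0,0,0,0,0]' --gripper '[1,1,-1,-1,-1,-1,-1,-1]'

```text
t: 6.55
tool_pos: [570.1, 137.8, 156.8]
eef_rot: [-0.001, -0.134, 0.991, -0.0]
contact_force: [0.1, 0.8, 0.7]
width: 81.6
grip_force: 0.0
```

```bash
python3 - <<'E'
from h import *
c=cam("top");a=env.grab_frame("top");save("top1.png",a)
for k in(0,-1.0,-1.64):
  for q,z in [((328.5,168),36),((347,216),60)]:
    u=cv2.undistortPoints(np.array([[q]],float),c[0],np.array([k,0,0,0.]),P=c[0])[0,0];print(k,ray(c,u,z).round(1))
# cap blob in first top image
b=cv2.imread("pics/top0.png").astype(int)[150:190,310:350]; bg=np.median(b.reshape(-1,3),0)
d=np.abs(b-bg).sum(2)>60; ys,xs=np.nonzero(d);print(xs.min()+310,xs.max()+310,ys.min()+150,ys.max()+150)
E
python3 st.py
```

```text
0 [ 600.5 -249.1   36. ]
0 [ 440.5 -304.1   60. ]
-1.0 [ 603.  -257.1   36. ]
-1.0 [ 436.4 -319.7   60. ]
-1.64 [ 604.9 -263.1   36. ]
-1.64 [ 432.9 -333.1   60. ]
320 335 162 176
6.6 [572.27 138.28 164.32] yaw 3.409621781716569 [ 2.3 -0.8  7.7] [ 0.   -0.02 -0.01] [ 0.194 -0.05   1.72  -0.     1.465 -1.645] 85.48673292555588
```

>>> step_arm --pt "2 -28 10" --pt "2 -28 10" --pt "2 -28 5" --pt "2 -28 0" --pt "2 -28 0" --pt "2 -28 0" --pt "2 -28 0" --pt "2 -28 0" --roll '[0,0,0,0,0,0,0,0]' --gripper '[-1,-1,-1,-1,-1,-1,-1,-1]'

```text
t: 7.27
tool_pos: [586.7, -87.5, 181.8]
eef_rot: [0.0, -0.134, 0.991, -0.0]
contact_force: [0.3, -0.2, 0.2]
width: 85.3
grip_force: 0.0
```

>>> step_arm --pt "3 -28 0" --pt "3 -28 0" --pt "3 -28 0" --pt "3 -28 0" --pt "3 -28 0" --pt "1 -20 0" --pt "0 -10 0" --pt "0 0 0" --roll '[0,0,0,0,0,0,0,0]' --gripper '[-1,-1,-1,-1,-1,-1,-1,-1]'

```text
t: 7.93
tool_pos: [602.5, -257.7, 181.2]
eef_rot: [-0.0, -0.133, 0.991, -0.0]
contact_force: [0.1, 0.9, -0.6]
width: 84.9
grip_force: 0.0
```

```bash
python3 - <<'E'
from h import *
c=cam("wrist");a=env.grab_frame("wrist")
print(proj(c,[[602,-255,36]]).round(1)); np.savez("w4.npz",K=c[0],R=c[1],t=c[2])
g=cv2.resize(a[...,::-1],None,fx=1.5,fy=1.5,interpolation=cv2.INTER_CUBIC)
cv2.imwrite("pics/w4b.png",g)
E
python3 st.py
```

```text
[[252.2 184.7]]
7.9833 [ 602.6  -256.44  181.38] yaw 3.4079927437158433 [-0.1  0.2  0.2] [ 0.02  0.05 -0.  ] [-0.441  0.09   1.55   0.     1.501 -2.279] 85.72246439703993
```

View pics/w4b.png

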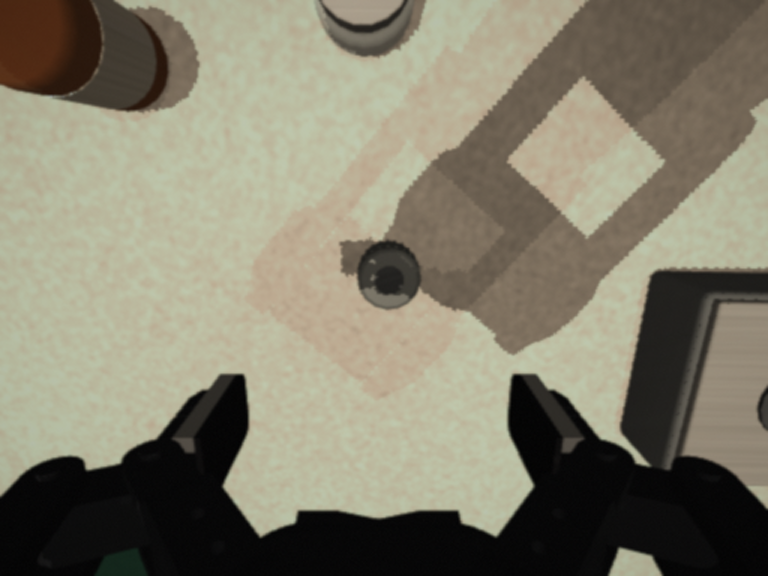

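The cap is centred under the gripper's view, top disc at (389,279)/1.5 = (259.3,186), with the jar at the top, the soap top left and the unit on the right.

```bash
python3 - <<'E'
from h import *
f=np.load("w4.npz");c=(f["K"],f["R"],f["t"])
print(ray(c,(259.3,186),36), ray(c,(259,183.5),18))
E
```

```text
[ 601.42802124 -247.79993784   36.        ] [ 603.30094697 -247.15577186   18.        ]
```

>>> step_arm --pt "0.5 3.5 -35" --pt "0.5 3.5 -35" --pt "0 0 -35" --pt "0 0 -30" --pt "0 0 -20" --pt "0 0 -14" --pt "0 0 -8" --pt "0 0 0" --roll '[0,0,0,0,0,0,0,0]' --gripper '[-1,-1,-1,-1,-1,-1,-1,1]'

```text
t: 8.65
tool_pos: [603.4, -248.2, 3.5]
eef_rot: [-0.001, -0.134, 0.991, 0.0]
contact_force: [-0.3, -0.3, 0.8]
width: 75.3
grip_force: 0.0
```

>>> step_arm --pt "0 0 0" --pt "0 0 0" --pt "0 0 0" --pt "0 0 0" --pt "0 0 0" --roll '[0,0,0,0,0]' --gripper '[1,1,1,1,1]'

```text
t: 9.07
tool_pos: [604.5, -249.3, 6.6]
eef_rot: [0.001, -0.133, 0.991, -0.001]
contact_force: [-1.9, 2.9, 7.0]
width: 43.7
grip_force: 60.4
```

Now I'll re-centre the cap on the other axis: open, turn a quarter and close again.

>>> step_arm --pt "0 0 2" --pt "0 0 0" --pt "0 0 0" --pt "0 0 0" --pt "0 0 0" --pt "0 0 0" --pt "0 0 0" --pt "0 0 0" --roll '[0,0,0,0,-0.07,-0.12,-0.12,-0.12]' --gripper '[-1,-1,-1,-1,-1,-1,-1,-1]'

```text
t: 9.73
tool_pos: [603.6, -249.2, 6.5]
eef_rot: [-0.0, 0.084, 0.996, 0.0]
contact_force: [0.6, 0.8, -0.1]
width: 85.5
grip_force: 0.0
```

>>> step_arm --pt "0 0 0" --pt "0 0 0" --pt "0 0 0" --pt "0 0 0" --pt "0 0 0" --pt "0 0 0" --pt "0 0 0" --pt "0 0 0" --roll '[-0.12,-0.12,-0.12,-0.12,-0.12,-0.12,-0.12,-0.12]' --gripper '[-1,-1,-1,-1,-1,-1,-1,-1]'

```text
t: 10.4
tool_pos: [603.7, -249.2, 6.4]
eef_rot: [-0.0, 0.535, 0.845, -0.0]
contact_force: [-0.1, 0.3, 0.3]
width: 85.6
grip_force: 0.0
```

>>> step_arm --pt "0 0 0" --pt "0 0 0" --pt "0 0 0" --pt "0 0 0" --pt "0 0 0" --pt "0 0 0" --pt "0 0 0" --pt "0 0 0" --roll '[-0.12,-0.06,0,0,0,0,0,0]' --gripper '[-1,-1,-1,1,1,1,1,1]'

```text
t: 11.07
tool_pos: [603.9, -249.3, 6.9]
eef_rot: [0.0, 0.606, 0.796, 0.0]
contact_force: [-0.3, 0.1, 3.6]
width: 43.3
grip_force: 61.2
```

```bash
python3 st.py
```

```text
11.0667 [ 603.9  -249.26    6.95] yaw 1.839693814807128 [-0.3  0.1  3.6] [ 0.08  0.1  -0.01] [-0.43   0.216  1.707  0.     1.219 -0.699] 43.283579097118434
```

Cap held, centred both ways. Lift and carry over the neck.

>>> step_arm --pt "0 0 20" --pt "0 0 30" --pt "0 0 30" --pt "0 10 35" --pt "0 25 25" --pt "0 30 5" --pt "0 30 0" --pt "0 30 0" --roll '[0,0,0,0,0,0,0,0]' --gripper '[1,1,1,1,1,1,1,1]'

```text
t: 11.73
tool_pos: [603.7, -123.1, 152.3]
eef_rot: [0.001, 0.606, 0.795, 0.0]
contact_force: [0.0, 1.1, -0.5]
width: 43.7
grip_force: 61.1
```

>>> step_arm --pt "0 30 0" --pt "0 30 0" --pt "0 30 0" --pt "0 30 0" --pt "-0.5 20 0" --pt "-0.5 6 0" --pt "0 0 0" --pt "0 0 0" --roll '[0,0,0,0,0,0,0,0]' --gripper '[1,1,1,1,1,1,1,1]'

```text
t: 12.4
tool_pos: [602.7, 21.5, 151.4]
eef_rot: [0.0, 0.606, 0.795, -0.0]
contact_force: [0.3, 0.5, 0.2]
width: 43.8
grip_force: 61.1
```

```bash
python3 - <<'E'
from h import *
c=cam("wrist");a=env.grab_frame("wrist");s=env.grab_frame("scene")
np.savez("w5.npz",K=c[0],R=c[1],t=c[2])
g=cv2.resize(s[150:270,230:350][...,::-1],None,fx=3.2,fy=3.2,interpolation=cv2.INTER_CUBIC)
cs=cam("scene");print("scene pred",proj(cs,[[602.5,22,103],[602.5,22,79],[573.7,138.4,74]]).round(1), "wrist pred",proj(c,[[602.5,22,79],[573.7,138.4,101],[573.7+19,138.4+5,101]]).round(1))
w=a[...,::-1]
w=cv2.resize(w,(512,384)); cv2.imwrite("pics/w5.png",np.hstack([cv2.resize(w,(416,384))*0+cv2.resize(w,(416,384)),g]))
E
python3 st.py
```

```text
scene pred [[289.3 203.6]
 [289.  211.2]
 [301.  191.1]] wrist pred [[251.1 210.6]
 [256.6  27.8]
 [290.5  28.2]]
12.5 [602.72  20.8  151.44] yaw 1.8380887450570536 [ 0.7 -0.8 -0.9] [-0.05 -0.03  0.03] [-0.008 -0.007  1.7   -0.     1.449 -0.275] 43.360329071115316
```

View pics/w5.png

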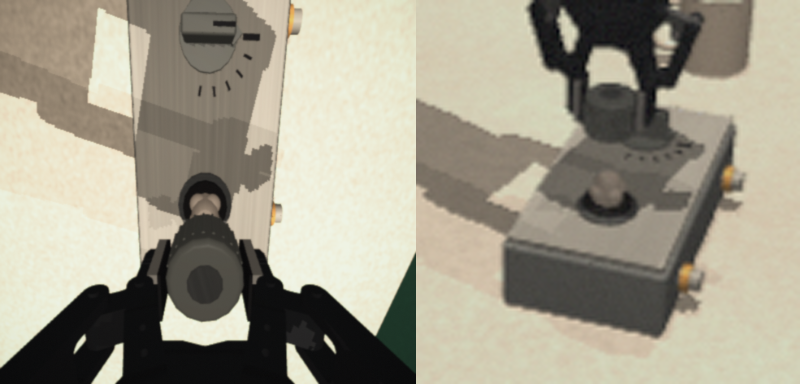

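The left panel shows the wrist view (squeezed horizontally by 0.8125): dial bar aligned with the long zero mark, seal centre at (252,204) in full pixels, cap top disc at (251,284). The right panel shows the scene view: neck tip at (289.7,205.6), cap top at about (290.6,178.8). I'll compare the cap and neck relatively in both.

```bash
python3 - <<'E'
from h import *
f=np.load("w5.npz");c=(f["K"],f["R"],f["t"]);s=cam("scene")
P=[602.7,20.8,181]
print("cap pred wrist",proj(c,[P]),"obs 251,284; scene",proj(s,[P]),"obs 290.6,178.8")
print("per +10mm x,y wrist seal",proj(c,[[612.7,20.8,79],[602.7,30.8,79]])-proj(c,[[602.7,20.8,79]]),"scene",proj(s,[[612.7,20.8,103],[602.7,30.8,103]])-proj(s,[[602.7,20.8,103]]))
for n,q,z in[("seal",(252.3,204),79),("tip",(253,(245)),103),("cap",(251,284),181),("dialdisc",(256,37),74)]: print(n,ray(c,q,z))
print("camera",-c[1].T@c[2])
E
```

```text
cap pred wrist [[250.3386905  290.81701349]] obs 251,284; scene [[290.18785262 177.99380812]] obs 290.6,178.8
per +10mm x,y wrist seal [[ 12.50329605   3.25703867]
 [  3.50166012 -11.963832  ]] scene [[ 3.27182645  1.14401081]
 [ 1.93245341 -1.67689274]]
seal [601.92885596  27.40007027  79.        ]
tip [608.40407619   5.74393178 103.        ]
cap [602.06627634  24.19212798 181.        ]
dialdisc [573.55035305 139.06375438  74.        ]
camera [582.73400127  95.43928867 293.66723288]
```

The same bias of about 6.7 px shows on both cap and neck, so relative to the cap the neck is at (602.7,22). I'll shift y by +1 and descend.

>>> step_arm --pt "0 1 -15" --pt "0 0 -12" --pt "0 0 -8" --pt "0 0 -5" --pt "0 0 -4" --pt "0 0 0" --roll '[0,0,0,0,0,0]' --gripper '[1,1,1,1,1,1]'

```text
t: 13.0
tool_pos: [602.4, 22.7, 106.4]
eef_rot: [-0.001, 0.606, 0.795, -0.0]
contact_force: [-0.2, -0.1, -0.1]
width: 43.8
grip_force: 61.1
```

>>> step_arm --pt "0 0 -2" --pt "0 0 -2" --pt "0 0 -2" --pt "0 0 0" --roll '[0,0,0,0]' --gripper '[1,1,1,1]'

```text
t: 13.33
tool_pos: [602.6, 22.9, 101.3]
eef_rot: [-0.0, 0.606, 0.795, -0.0]
contact_force: [-0.4, 0.5, -1.1]
width: 43.7
grip_force: 61.1
```

>>> step_arm --pt "0 0 -1.5" --pt "0 0 -1" --pt "0 0 0" --roll '[0,0,0]' --gripper '[1,1,1]'

```text
t: 13.58
tool_pos: [602.7, 22.7, 99.0]
eef_rot: [0.0, 0.606, 0.795, -0.0]
contact_force: [-0.9, -1.2, 1.6]
width: 43.6
grip_force: 61.3
```

>>> step_arm --pt "0 0 -1" --pt "0 0 0" --pt "0 0 -1" --pt "0 0 0" --roll '[0,0,0,0]' --gripper '[1,1,1,1]'

```text
t: 13.92
tool_pos: [603.0, 22.8, 97.9]
eef_rot: [0.0, 0.606, 0.795, 0.0]
contact_force: [-1.8, -1.1, 7.9]
width: 43.4
grip_force: 61.8
```

```bash
python3 st.py
```

```text
13.9167 [603.01  22.76  97.88] yaw 1.8387882388279042 [-1.8 -1.1  7.9] [-0.12  0.5  -0.06] [-0.004  0.029  1.753 -0.     1.359 -0.272] 43.41281924134035
```

On the bumps, at the expected height. Pushing on.

>>> step_arm --pt "0 0 -1" --pt "0 0 0" --pt "0 0 -1" --pt "0 0 0" --roll '[0,0,0,0]' --gripper '[1,1,1,1]'

```text
t: 14.25
tool_pos: [603.1, 22.7, 96.4]
eef_rot: [0.001, 0.606, 0.795, 0.0]
contact_force: [-4.2, -2.3, 11.6]
width: 43.5
grip_force: 62.2
```

>>> step_arm --pt "0 0 -1" --pt "0 0 0" --pt "0 0 -1" --pt "0 0 0" --roll '[0,0,0,0]' --gripper '[1,1,1,1]'

```text
t: 14.58
tool_pos: [603.0, 22.7, 94.1]
eef_rot: [0.001, 0.606, 0.795, 0.0]
contact_force: [-2.9, -2.6, 5.9]
width: 43.5
grip_force: 61.8
```

>>> step_arm --pt "0 0 -1" --pt "0 0 0" --pt "0 0 -1" --pt "0 0 0" --roll '[0,0,0,0]' --gripper '[1,1,1,1]'

```text
t: 14.92
tool_pos: [602.6, 22.7, 90.9]
eef_rot: [0.0, 0.606, 0.795, -0.0]
contact_force: [0.2, -2.5, -2.2]
width: 43.5
grip_force: 61.2
```

>>> step_arm --pt "0 0 -1" --pt "0 0 -1" --pt "0 0 -1" --pt "0 0 0" --pt "0 0 0" --roll '[0,0,0,0,0]' --gripper '[1,1,1,1,1]'

```text
t: 15.33
tool_pos: [602.2, 22.8, 86.9]
eef_rot: [-0.001, 0.606, 0.795, -0.0]
contact_force: [2.1, -1.7, -13.9]
width: 43.2
grip_force: 62.6
```

It clicked: the bumps now pull the cap down (-14 N). Continuing to the seal.

>>> step_arm --pt "0 0 -1" --pt "0 0 -1" --pt "0 0 0" --pt "0 0 0" --roll '[0,0,0,0]' --gripper '[1,1,1,1]'

```text
t: 15.67
tool_pos: [602.6, 22.8, 86.0]
eef_rot: [-0.0, 0.606, 0.795, -0.0]
contact_force: [-0.9, -1.5, -6.7]
width: 43.5
grip_force: 63.2
```

```bash
python3 st.py
```

```text
15.6667 [602.62  22.83  86.01] yaw 1.8387768489916925 [-0.9 -1.5 -6.7] [-0.29  0.13 -0.05] [-0.004  0.038  1.764 -0.     1.34  -0.272] 43.464393529501415
```

>>> step_arm --pt "0 0 -1" --pt "0 0 0" --pt "0 0 0" --roll '[0,0,0]' --gripper '[1,1,1]'

```text
t: 15.92
tool_pos: [602.9, 22.9, 85.5]
eef_rot: [0.0, 0.606, 0.795, 0.0]
contact_force: [-1.3, -1.9, -0.9]
width: 43.5
grip_force: 63.7
```

>>> step_arm --pt "0 0 -1" --pt "0 0 0" --pt "0 0 0" --roll '[0,0,0]' --gripper '[1,1,1]'

```text
t: 16.17
tool_pos: [603.0, 22.9, 84.6]
eef_rot: [0.0, 0.606, 0.795, 0.0]
contact_force: [-1.1, -0.7, 5.1]
width: 43.6
grip_force: 64.1
```

>>> step_arm --pt "0 0 -0.8" --pt "0 0 0" --pt "0 0 0" --pt "0 0 0" --pt "0 0 0" --pt "0 0 0" --roll '[0,0,0,0,0,0]' --gripper '[1,1,1,1,1,1]'

```text
t: 16.67
tool_pos: [603.0, 22.9, 83.9]
eef_rot: [0.0, 0.606, 0.795, 0.0]
contact_force: [-2.9, 0.2, 7.5]
width: 43.3
grip_force: 64.3
```

```bash
python3 - <<'E'
from h import *
w=env.grab_frame("wrist")[...,::-1];s=env.grab_frame("scene")[140:260,230:350][...,::-1];t=env.grab_frame("top")[130:230,160:420][...,::-1]
r=lambda i,w,h:cv2.resize(i,(w,h),interpolation=cv2.INTER_CUBIC)
cv2.imwrite("pics/fin.png",np.hstack([r(w,400,300),r(s,300,300)]))
E
python3 st.py
```

```text
16.8167 [602.98  22.92  83.93] yaw 1.8389008422265258 [-3.6  0.1  7.3] [-0.05  0.58 -0.05] [-0.004  0.04   1.766  0.     1.335 -0.272] 43.48561668120245
```

View pics/fin.png

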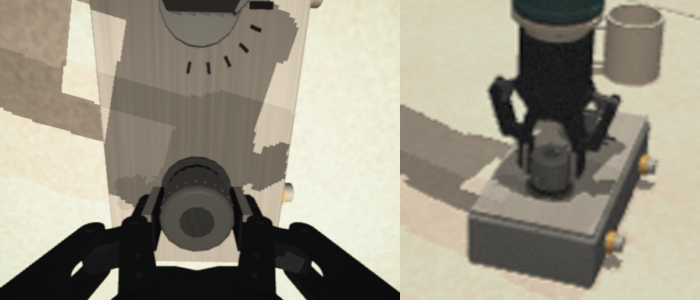

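The cap sits level on the seal at about (197,215), and the scene view shows it fully down on the neck. At 7.3 N the net push is slightly low, so I'll press about 0.5 mm more and hold.

>>> step_arm --pt "0 0 -0.5" --pt "0 0 0" --pt "0 0 0" --pt "0 0 0" --pt "0 0 0" --pt "0 0 0" --roll '[0,0,0,0,0,0]' --gripper '[1,1,1,1,1,1]'

```text
t: 17.32
tool_pos: [603.0, 22.9, 83.6]
eef_rot: [0.0, 0.606, 0.795, 0.0]
contact_force: [-3.7, -0.6, 9.0]
width: 43.5
grip_force: 64.5
```

Net 9.0 N and steady, about 2.3 mm into the seal. Handing in.

```bash
python3 -c "
from workcell import env
print(env.hand_in())"
```

```text
the job is handed in; nothing more can be done
None
```

The dial is turned back to its zero stop, and the cap clicked over the bumps and is held pressed into the seal at about 9 N (roughly 2.3 mm, estimated from force and height); I handed the job in at about 17 s, the verdict was not shown, and the jar, mug and soap were left alone.

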